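Index the bench carousel and take the round bolt pot to the tray

ROBOT

A 7-joint arm with a two-finger parallel gripper is mounted at the origin on the work surface. World frame = base frame: x ahead of the robot, y to its left, z up, the work surface at z = 0. Lengths are in m, angles in rad, forces in N, time in s.
With the tool pointing down it reaches from about 0.4 to 0.85 m from the base axis. Payload 6.9 kg.
Tool frame: the origin (TCP) lies at the very end of the fingers, on their centre line; the grasp point (between the pads) lies 19 mm behind it (manip.grip_point_offset is the distance from the TCP to the grasp point, in m); z points along the fingers, y is the line along which they close (so a half turn about z gives the same grasp; the last joint's range is limited). The gripper opens to 85 mm and grips with 20 to 120 N. Pads are 22 mm wide; open, the fingers measure 114 mm over their backs; the gripper's body (76 mm by 85 mm) begins 54 mm behind the grasp point. The pads swing forward as they close: fully open they stand 13 mm farther back than shut.
Start: joints at [1.353, 0.507, -0.238, 1.5, 0.126, 1.149, -0.155], TCP at [0.198, -0.593, 0.231] pointing down, gripper open.
Joint ranges: [-3.08, 3.08], [-0.24, 2.05], [-1.43, 1.35], [0, 2.5], [-1.52, 4.66], [0.17, 1.96], [-2.89, 2.89]. Speed limits (rad/s): [2.39, 2.39, 3.14, 3.14, 3.14, 3.14, 3.14].

INTERFACE

Orientations are given as a rotation vector (axis times angle).
In Python, from station import manip gives the robot as it stands.
- The arm moves only by the shell command python3 -m creep 'ROWS' [FORCE]. ROWS is JSON, a list of rows, each an object of numbers: "jaw": the opening, from 0 (shut) to 1 (fully open); "dx", "dy", "dz": the shift along the tool's x, y, z as a fraction of full scale; "roll": the turn about the tool's z as a fraction of full scale. In form: [{"jaw": .., "dx": .., "dy": .., "dz": .., "roll": ..}, ...]. A call has 1 to 20 rows; each row shifts and turns the commanded pose from where the row before left it, along the tool's axes as they then stand; what a row does not reach is not made up. Full scale, the value 1, is 0.3 m for a shift and 90 degrees for a turn. A row lasts 1/12 s, in which the tool goes at most 41.7 mm and 7.16 degrees, less where a joint would pass 70% of its speed; a pose out of reach is approached as far as the arm can. A call with a number of a shift or a turn outside -1 to 1 is refused whole. A call with a gripper value outside its range is refused whole. The fingers move at their own pace and stop on an object; FORCE is the grip in N (left out, the last holds). Time passes only in rows, so rows that do not move let the fingers close. It gives the time, the measured TCP pose, the force, the opening and the grip force at its end, in the units of the state.
- manip.read_state(): the state, without advancing time (a new reading comes with each control period).
- manip.get_image(name): name is "scene" or "top"; returns the picture (480x640x3 uint8, red, green, blue); there is no depth.
- manip.calibration(name): a dict with "vfov" (degrees; the focal length in pixels is half the picture's height over the tangent of half this angle, whatever the lens; pixels are square), "cx", "cy" (the principal point, pixels), "extrinsics" (4x4, takes a point from camera to world coordinates). Camera axes: x right, y up, looking along -z (the intrinsics and any distortion apply to the point x, -y, -z); pixel columns grow to the right and rows downward; lengths in m; the calibration is good to about 2 mm. A picture is of the moment at which its call begins. calibration takes no time and is no camera call.
- manip.job_done(): hands the job in; it is judged then, once.
The state is a dict: "clock": time; "joint_positions": joint angles; "dq": joint speeds; "joint_efforts": joint torques, N m; "tool_pos": TCP position; "tcp_rot": TCP orientation; "contact_force": force on the tool from outside, world axes, zero at the start; "ft_torque": the same for the moment, N m; "finger_gap": finger opening in m; "gripper_force": force on a finger pad.
Only numpy, scipy, OpenCV 4.12 (cv2) and the standard library are available. Lean on these libraries where they do the work, as an engineer would, in place of code of your own. Each camera call takes 0.05 s, during which the arm holds its last target. There are 200 camera calls.

TASK

Turn the hanging-bin carousel, counting it round click by click, until the hook with the round pot has clicked in at the gap in the keeper hoop, the pot still hanging on it. Unhook the pot there, raising it just enough to clear the hook's upturned tip before drawing it outward, and stand it upright and gently in the empty end of the tray. Leave the carousel at that click and the tin in the tray where it is.

Things in the scene. Friction and masses are not known exactly. Their poses are not given: they have to be found in the camera images.
- stand: Fixed part of the carousel: base plate 356 mm across, 12 mm thick, and 10 mm posts (166 mm from the axis) carrying a level keeper hoop of 8 mm bar, 118 mm from the axis, 191 mm above the bench. The hoop is missing over 90 degrees, centred on the stand's -x (towards the robot): the gap. Elsewhere it hangs 9 mm over the handles, so nothing unhooks there. Origin: axis at bench height.
- turret: Turning part of the carousel, no stops. Origin on the axis at bench height; its -x axis points to the pot's hook. Six detents 60 degrees apart; in one the pot's hook is at the gap (turret yaw = stand yaw). A sprung roller pulls it in only when it is within 4 degrees of a detent; between them it stays put. Turning needs up to 0.4 N m. It starts over one click from the gap, often between two clicks.
- crossbar (a point): Centre of the black crossbar on top of the turret, for turning it: 80 mm long, 16 mm wide, 34 mm high; this point is mid-height on the turret's axis, 224 mm above the bench (top at 241 mm). Its length, the x axis of this point, lies on the line through the pot's hook and the hook across from it and turns with the turret. One grasp can turn it one click; then regrasp.
- pot_hook (a point): Resting place on the round pot's hook, 118 mm from the axis, 142 mm above the bench; turns with the turret; its -x axis points outward along the hook. Six like hooks, 60 degrees apart: steel straps pointing outward, 22 mm wide, 4 mm thick, top at 142 mm; a tip 135 mm from the axis rises 12 mm above the strap, a 6 mm rib 12 mm inward of this point. Four others carry fixed square bins; one is empty.
- gap (a point): Middle of the hoop's gap, where the pot's hook must come: 118 mm from the axis along the stand's -x direction, 142 mm above the bench. A short steel strip lies on the base plate under it.
- pot: The only round pot: steel, 64 mm across, 55 mm high, bolts fixed in it, 0.25 to 0.5 kg; handle plate across its middle, 8 mm thick (pot's x), 52 mm wide (y), top edge 143 mm above the underside. Window in the plate 34 mm wide, 75 to 107 mm up; above it a solid grip tab. It sways if jerked. Unhook: raise 14 to 26 mm, draw 50 mm outward, only then lift on. Origin: centre of underside.
- tray: Fixed low aluminium tray, 150 mm (x) by 230 mm (y), walls 18 mm high, 3 mm thick; its floor is 3 mm above the bench. Its +y half is empty, a tin stands in its -y half. Origin: centre of the underside.
- tin: Grey round tin, 60 mm across, 62 mm high, loose in the tray's -y end about 62 mm from the tray's centre. Origin: centre of the underside.

How it is judged:
By the outcome, as a careful person would: the job done as asked, in the order asked, and still so for the second after the job is handed in, with the robot touching nothing.
It also fails if it takes over 72 s, if anything falls off the work surface, if the arm or the gripper's body presses on something with over 40 N, if the wrist force passes 120 N, or if a joint passes its speed limit or range.

## Working session

There is one attempt and no reset: what is moved stays moved. The work goes in short steps, Python scripts to look and compute and a shell command to move; the robot and the scene stay as the last step left them, time stands still between calls to the robot, and variables do not carry over. Pictures are saved under pics/ and viewed, at most 10 in all, crops included, and the job is handed in when it is done.

```bash
mkdir -p pics; ls
python3 - <<'E'
from station import manip
import cv2,numpy as np
for n in ("scene","top"):
    im=manip.get_image(n); cv2.imwrite(f"pics/{n}0.png",im[:,:,::-1])
    c=manip.calibration(n); print(n,{k:(np.round(v,4).tolist() if hasattr(v,'__len__') and not isinstance(v,str) else v) for k,v in c.items()})
s=manip.read_state(); print(s, manip.grip_point_offset)
E
```

```text
pics
scene {'vfov': 45.420506213251464, 'cx': 317.8741330742017, 'cy': 237.42796392307056, 'extrinsics': [[-0.4139, -0.6859, 0.5985, 1.3201], [0.9101, -0.2987, 0.2872, 0.2535], [-0.0182, 0.6636, 0.7479, 1.0278], [0.0, 0.0, 0.0, 1.0]]}
top {'vfov': 42.08812773709032, 'cx': 315.1348017455074, 'cy': 233.6647436046735, 'extrinsics': [[-0.0242, 0.9898, -0.1404, 0.4176], [-0.9997, -0.0248, -0.0026, -0.0708], [-0.0061, 0.1403, 0.9901, 1.445], [0.0, 0.0, 0.0, 1.0]]}
{'clock': 0.1, 'joint_positions': array([ 1.35350683,  0.50825366, -0.23756229,  1.50100313,  0.1257249 ,
        1.14887968, -0.15479771]), 'dq': array([ 0.00145506, -0.00269578, -0.00049195, -0.00254278,  0.0002413 ,
       -0.00251843,  0.00153782]), 'joint_efforts': array([-4.41066484e-03, -6.21833253e+01, -2.19366275e+00, -2.50205022e+01,
        1.27185305e-02,  7.89193029e-03,  7.55824715e-06]), 'tool_pos': array([ 0.19806334, -0.59233655,  0.23052799]), 'tcp_rot': array([-3.09924687e+00, -5.04666943e-01,  4.38556784e-04]), 'contact_force': array([ 0.11110527, -0.6251212 ,  0.51307279]), 'ft_torque': array([-0.00673509,  0.0097971 , -0.00149685]), 'gripper_force': 0.0, 'finger_gap': 0.08514871485580756} 0.0187
```

View pics/top0.png

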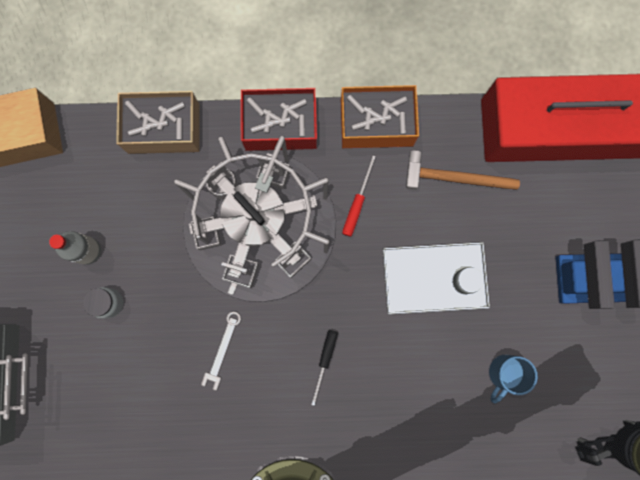

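View pics/scene0.png

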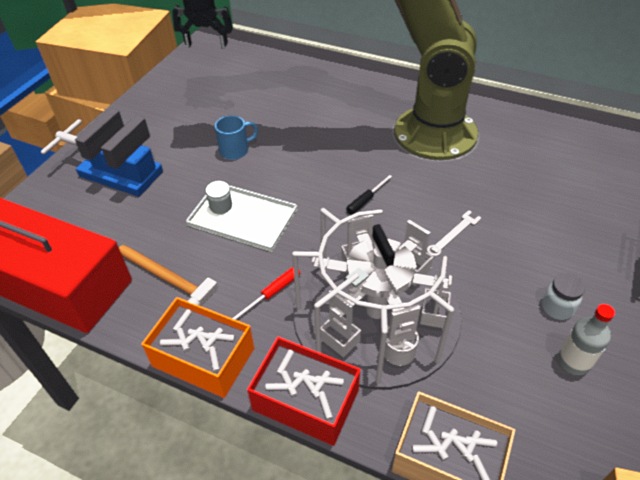

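Run:
```python
import cv2
a=cv2.imread("pics/top0.png")[125:305,165:345]; b=cv2.imread("pics/scene0.png")[195:385,280:470]
a=cv2.resize(a,(590,590),interpolation=3); cv2.imwrite("pics/topc.png",a)
b=cv2.resize(b,(590,590),interpolation=3); cv2.imwrite("pics/scenec.png",b)
```

```text
(no output)
```

View pics/topc.png

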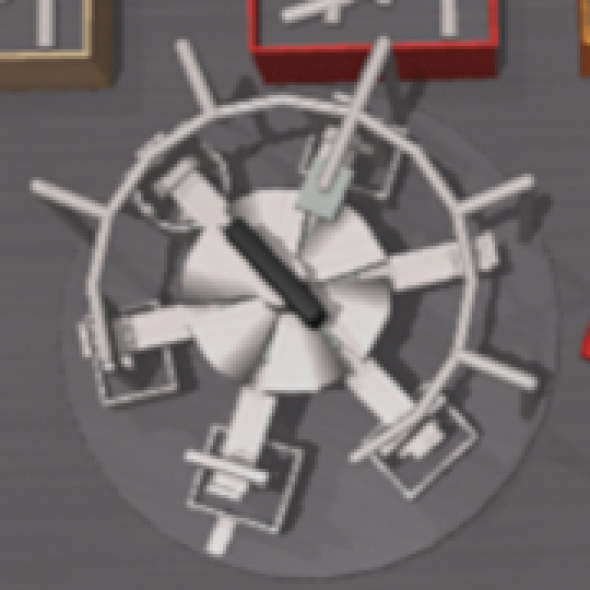

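View pics/scenec.png

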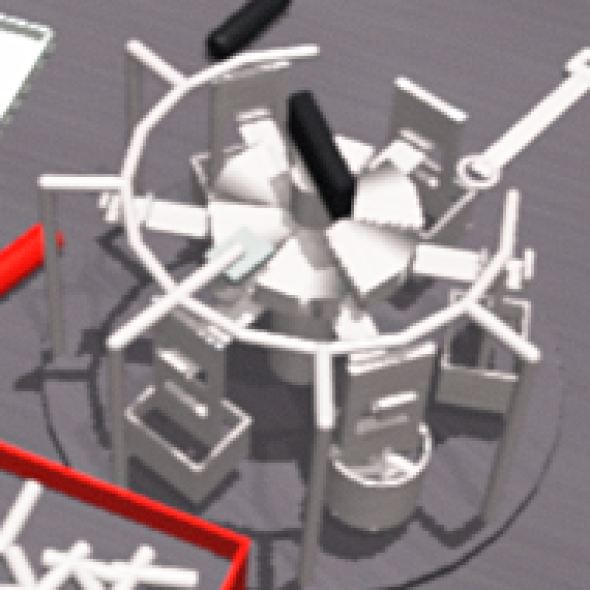

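```bash
cat > h.py <<'E'
from station import manip
import numpy as np, cv2
from scipy.spatial.transform import Rotation as R
def cam(n):
    c=manip.calibration(n); return 240/np.tan(np.radians(c["vfov"]/2)),c["cx"],c["cy"],np.array(c["extrinsics"])
def ray(n,u,v,z):
    f,cx,cy,E=cam(n); d=E[:3,:3]@np.array([(u-cx)/f,-(v-cy)/f,-1]); o=E[:3,3]
    return o+d*(z-o[2])/d[2]
def proj(n,p):
    f,cx,cy,E=cam(n); q=E[:3,:3].T@(np.array(p)-E[:3,3]); return np.array([cx+f*q[0]/-q[2],cy-f*q[1]/-q[2]])
E
python3 - <<'E'
from h import *
T=lambda x,y,z:ray("top",165+x/3.278,125+y/3.278,z)
S=lambda x,y,z:ray("scene",280+x/3.105,195+y/3.105,z)
a,b=T(232,222,.241),T(318,322,.241); c=(a+b)/2; print("bar",a,b,c,np.degrees(np.arctan2(*(a-b)[1::-1])), np.linalg.norm(a-b))
a,b=S(298,97,.241),S(343,205,.241); print("bar scene",a,b,(a+b)/2,np.degrees(np.arctan2(*(a-b)[1::-1])))
l,r,bt=T(62,315,.012),T(557,315,.012),T(310,577,.012); print("plate",l,r,bt)
s=T(217,545,.012);print("strip outer",s)
print("strip in",T(225,520,.013))
g1,g2=T(120,362,.191),T(360,456,.191);print("hoop ends",g1,g2)
for p in [(384,248),(484,243),(489,308),(389,313)]: print("tray",ray("top",*p,.018))
print("tin",ray("top",467,280,.065))
for p in [(182,45),(382,42),(530,182),(535,382),(37,185)]:print("post",T(*p,.191))
E
```

```text
bar [0.67366067 0.08667043 0.241     ] [0.61154073 0.03573745 0.241     ] [0.6426007  0.06120394 0.241     ] 39.34878971049757 0.08033091636796481
bar scene [0.62186869 0.03904268 0.241     ] [0.68994657 0.09188337 0.241     ] [0.65590763 0.06546302 0.241     ] -142.1820993452899
plate [0.65804372 0.23793122 0.012     ] [ 0.64919224 -0.11372073  0.012     ] [0.46849715 0.0637804  0.012     ]
strip outer [0.49234231 0.12856666 0.012     ]
strip in [0.50960086 0.12273284 0.013     ]
hoop ends [0.59758141 0.16322362 0.191     ] [0.53546114 0.01532974 0.191     ]
tray [ 0.58268862 -0.22464294  0.018     ]
tray [ 0.58854015 -0.45505892  0.018     ]
tray [ 0.43984374 -0.45715241  0.018     ]
tray [ 0.43409959 -0.23008707  0.018     ]
tin [ 0.50161437 -0.39982976  0.065     ]
post [0.7994605  0.12418462 0.191     ]
post [ 0.79812547 -0.00258065  0.191     ]
post [ 0.70510501 -0.09385652  0.191     ]
post [ 0.57866787 -0.09356189  0.191     ]
post [0.71109321 0.21552023 0.191     ]
```

```bash
python3 -m creep '[{"dz":-0.1},{"dz":-0.1},{"dz":-0.1},{"dx":0.09,"dy":-0.07},{"dx":0.09,"dy":-0.07},{"dx":0.09,"dy":-0.07},{"dx":0.09,"dy":-0.07},{"dx":0.09,"dy":-0.07},{"dx":0.09,"dy":-0.07},{"dx":0.09,"dy":-0.07},{"dx":0.09,"dy":-0.07},{"dx":0.09,"dy":-0.07},{"dx":0.09,"dy":-0.07},{"dx":0.09,"dy":-0.07},{"dx":0.09,"dy":-0.07},{"dx":0.09,"dy":-0.07},{"dx":0.09,"dy":-0.07},{"dx":0.09,"dy":-0.07},{"jaw":0.6},{"jaw":0.6}]'
cat >> h.py <<'E'
def st():
    s=manip.read_state(); M=R.from_rotvec(s["tcp_rot"]).as_matrix(); yaw=np.degrees(np.arctan2(M[1,0],M[0,0]))
    print("t",round(s["clock"],2),"tcp",np.round(s["tool_pos"],4),"xyaw",round(yaw,2),"zdown",np.round(M[:,2],3),"q",np.round(s["joint_positions"],2),"F",np.round(s["contact_force"],1),"T",np.round(s["ft_torque"],2),"gap",round(s["finger_gap"],4),"gf",round(s["gripper_force"],1)); return s,M,yaw
def go(x,y,z):
    s,M,yaw=st(); d=M.T@(np.array([x,y,z])-s["tool_pos"])/.3; print("needs (fractions) dx,dy,dz",np.round(d,3));
E
python3 -c "
from h import *
go(.643,.061,.33)
# posts circle fit
P=np.array([[.7995,.1242],[.7981,-.0026],[.7051,-.0939],[.5787,-.0936],[.7111,.2155]]);A=np.c_[2*P,np.ones(5)];c=np.linalg.lstsq(A,(P**2).sum(1),rcond=None)[0];print(c[:2],np.sqrt(c[2]+c[0]**2+c[1]**2))"
```

```text
t 0.1 tcp [ 0.1981 -0.5923  0.2305] xyaw 18.5 zdown [-0.001  0.001 -1.   ] q [ 1.35  0.51 -0.24  1.5   0.13  1.15 -0.15] F [ 0.1 -0.6  0.5] T [-0.01  0.01 -0.  ] gap 0.0851 gf 0.0
needs (fractions) dx,dy,dz [ 2.097 -1.595 -0.329]
[0.6429072  0.06203464] 0.16815375062038schema error: expected keys jaw, dx, dy, dz, roll
```

```bash
python3 -m creep '[{"jaw":0.6,"dx":0,"dy":0,"dz":-0.1,"roll":0},{"jaw":0.6,"dx":0,"dy":0,"dz":-0.1,"roll":0},{"jaw":0.6,"dx":0,"dy":0,"dz":-0.1,"roll":0},{"jaw":0.6,"dx":0.09,"dy":-0.07,"dz":0,"roll":0},{"jaw":0.6,"dx":0.09,"dy":-0.07,"dz":0,"roll":0},{"jaw":0.6,"dx":0.09,"dy":-0.07,"dz":0,"roll":0},{"jaw":0.6,"dx":0.09,"dy":-0.07,"dz":0,"roll":0},{"jaw":0.6,"dx":0.09,"dy":-0.07,"dz":0,"roll":0},{"jaw":0.6,"dx":0.09,"dy":-0.07,"dz":0,"roll":0},{"jaw":0.6,"dx":0.09,"dy":-0.07,"dz":0,"roll":0},{"jaw":0.6,"dx":0.09,"dy":-0.07,"dz":0,"roll":0},{"jaw":0.6,"dx":0.09,"dy":-0.07,"dz":0,"roll":0},{"jaw":0.6,"dx":0.09,"dy":-0.07,"dz":0,"roll":0},{"jaw":0.6,"dx":0.09,"dy":-0.07,"dz":0,"roll":0},{"jaw":0.6,"dx":0.09,"dy":-0.07,"dz":0,"roll":0},{"jaw":0.6,"dx":0.09,"dy":-0.07,"dz":0,"roll":0},{"jaw":0.6,"dx":0.09,"dy":-0.07,"dz":0,"roll":0},{"jaw":0.6,"dx":0.09,"dy":-0.07,"dz":0,"roll":0},{"jaw":0.6,"dx":0,"dy":0,"dz":0,"roll":0},{"jaw":0.6,"dx":0,"dy":0,"dz":0,"roll":0}]'
python3 -c "
from h import *
go(.643,.0615,.33)"
```

```text
clock: 1.77
tool_pos: [0.4831, -0.1633, 0.321]
tcp_rot: [-3.099, -0.512, 0.0]
contact_force: [-1.0, -0.6, 0.0]
finger_gap: 0.0516
gripper_force: 0.0
t 1.77 tcp [ 0.4831 -0.1633  0.321 ] xyaw 18.77 zdown [-0.     0.001 -1.   ] q [ 0.62  0.28 -0.46  1.63  0.13  1.26 -1.11] F [-1.  -0.6  0. ] T [-0.08 -0.   -0.01] gap 0.0516 gf 0.0
needs (fractions) dx,dy,dz [ 0.746 -0.538 -0.03 ]
```

```bash
python3 -m creep '[{"jaw":0.6,"dx":0.09,"dy":-0.065,"dz":0,"roll":0},{"jaw":0.6,"dx":0.09,"dy":-0.065,"dz":0,"roll":0},{"jaw":0.6,"dx":0.09,"dy":-0.065,"dz":0,"roll":0},{"jaw":0.6,"dx":0.09,"dy":-0.065,"dz":0,"roll":0},{"jaw":0.6,"dx":0.09,"dy":-0.065,"dz":0,"roll":0},{"jaw":0.6,"dx":0.09,"dy":-0.065,"dz":0,"roll":0},{"jaw":0.6,"dx":0.09,"dy":-0.065,"dz":0,"roll":0},{"jaw":0.6,"dx":0.09,"dy":-0.065,"dz":0,"roll":0},{"jaw":0.6,"dx":0.026,"dy":-0.018,"dz":0,"roll":-0.06},{"jaw":0.6,"dx":0,"dy":0,"dz":0,"roll":-0.06},{"jaw":0.6,"dx":0,"dy":0,"dz":0,"roll":-0.06},{"jaw":0.6,"dx":0,"dy":0,"dz":0,"roll":-0.05},{"jaw":0.6,"dx":0,"dy":0,"dz":0,"roll":0},{"jaw":0.6,"dx":0,"dy":0,"dz":0,"roll":0}]'
python3 -c "
from h import *
go(.643,.0615,.208)
im=manip.get_image('scene'); cv2.imwrite('pics/s1.png',cv2.resize(im[150:400,230:480,::-1],(600,600),interpolation=3))"
```

```text
clock: 2.93
tool_pos: [0.6434, 0.0569, 0.3208]
tcp_rot: [2.962, 1.047, -0.002]
contact_force: [-0.0, 0.1, 0.6]
finger_gap: 0.051
gripper_force: 0.0
t 2.93 tcp [0.6434 0.0569 0.3208] xyaw 38.95 zdown [-0.001 -0.001 -1.   ] q [ 0.19  0.53 -0.58  1.27  0.28  1.42 -1.26] F [-0.   0.1  0.6] T [-0.   -0.02 -0.01] gap 0.051 gf 0.0
needs (fractions) dx,dy,dz [ 0.009 -0.013  0.376]
```

View pics/s1.png

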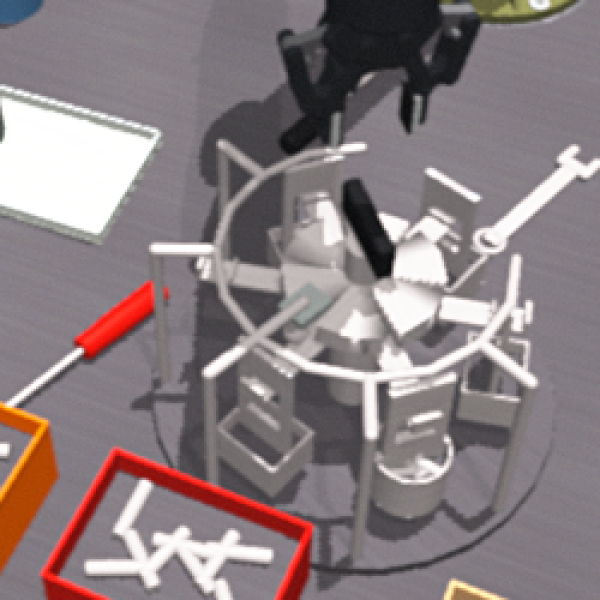

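```bash
python3 -m creep '[{"jaw":0.6,"dx":0.009,"dy":-0.013,"dz":0.07,"roll":0},{"jaw":0.6,"dx":0,"dy":0,"dz":0.1,"roll":0},{"jaw":0.6,"dx":0,"dy":0,"dz":0.08,"roll":0},{"jaw":0.6,"dx":0,"dy":0,"dz":0.06,"roll":0},{"jaw":0.6,"dx":0,"dy":0,"dz":0.06,"roll":0},{"jaw":0.6,"dx":0,"dy":0,"dz":0,"roll":0},{"jaw":0.1,"dx":0,"dy":0,"dz":0,"roll":0},{"jaw":0.1,"dx":0,"dy":0,"dz":0,"roll":0},{"jaw":0.1,"dx":0,"dy":0,"dz":0,"roll":0},{"jaw":0.1,"dx":0,"dy":0,"dz":0,"roll":0},{"jaw":0.1,"dx":0,"dy":0,"dz":0,"roll":0},{"jaw":0.1,"dx":0,"dy":0,"dz":0,"roll":0}]' 60
python3 -c "
from h import *
go(.643,.0615,.208)"
```

```text
clock: 3.98
tool_pos: [0.6439, 0.063, 0.2121]
tcp_rot: [2.959, 1.051, 0.004]
contact_force: [0.6, -1.9, 5.8]
finger_gap: 0.0153
gripper_force: 59.2
t 3.98 tcp [0.6439 0.063  0.2121] xyaw 39.11 zdown [ 0.003 -0.    -1.   ] q [ 0.19  0.59 -0.56  1.47  0.33  1.17 -1.31] F [ 0.6 -1.9  5.8] T [-0.36  0.15 -0.26] gap 0.0153 gf 59.2
needs (fractions) dx,dy,dz [-0.006  0.002  0.014]
```

```bash
python3 -m creep '[{"jaw":0.1,"dx":0,"dy":0,"dz":0,"roll":-0.01},{"jaw":0.1,"dx":0,"dy":0,"dz":0,"roll":-0.02},{"jaw":0.1,"dx":0,"dy":0,"dz":0,"roll":-0.03},{"jaw":0.1,"dx":0,"dy":0,"dz":0,"roll":-0.04},{"jaw":0.1,"dx":0,"dy":0,"dz":0,"roll":-0.04},{"jaw":0.1,"dx":0,"dy":0,"dz":0,"roll":-0.04},{"jaw":0.1,"dx":0,"dy":0,"dz":0,"roll":-0.04},{"jaw":0.1,"dx":0,"dy":0,"dz":0,"roll":-0.04},{"jaw":0.1,"dx":0,"dy":0,"dz":0,"roll":-0.04},{"jaw":0.1,"dx":0,"dy":0,"dz":0,"roll":-0.04},{"jaw":0.1,"dx":0,"dy":0,"dz":0,"roll":-0.04},{"jaw":0.1,"dx":0,"dy":0,"dz":0,"roll":-0.04},{"jaw":0.1,"dx":0,"dy":0,"dz":0,"roll":-0.04},{"jaw":0.1,"dx":0,"dy":0,"dz":0,"roll":-0.04},{"jaw":0.1,"dx":0,"dy":0,"dz":0,"roll":-0.04},{"jaw":0.1,"dx":0,"dy":0,"dz":0,"roll":-0.04},{"jaw":0.1,"dx":0,"dy":0,"dz":0,"roll":-0.03},{"jaw":0.1,"dx":0,"dy":0,"dz":0,"roll":-0.02},{"jaw":0.1,"dx":0,"dy":0,"dz":0,"roll":-0.01},{"jaw":0.1,"dx":0,"dy":0,"dz":0,"roll":0}]'
python3 -c "
from h import *
go(.643,.0615,.208)"
python3 -m creep '[{"jaw":0.1,"dx":0,"dy":0,"dz":0,"roll":0},{"jaw":0.1,"dx":0,"dy":0,"dz":0,"roll":0},{"jaw":0.1,"dx":0,"dy":0,"dz":0,"roll":0},{"jaw":0.1,"dx":0,"dy":0,"dz":0,"roll":0},{"jaw":0.5,"dx":0,"dy":0,"dz":0,"roll":0},{"jaw":0.5,"dx":0,"dy":0,"dz":0,"roll":0},{"jaw":0.5,"dx":0,"dy":0,"dz":0,"roll":0},{"jaw":0.5,"dx":0,"dy":0,"dz":0,"roll":0},{"jaw":0.5,"dx":0,"dy":0,"dz":0,"roll":0}]'
python3 -c "
from h import *
go(.643,.0615,.208)
im=manip.get_image('scene'); cv2.imwrite('pics/s2.png',cv2.resize(im[150:400,230:480,::-1],(600,600),interpolation=3))"
```

```text
clock: 5.65
tool_pos: [0.6437, 0.0633, 0.2121]
tcp_rot: [2.088, 2.346, 0.003]
contact_force: [-2.1, -0.4, 7.2]
finger_gap: 0.0154
gripper_force: 62.2
t 5.65 tcp [0.6437 0.0633 0.2121] xyaw 96.65 zdown [ 0.002  0.001 -1.   ] q [ 0.32  0.65 -0.83  1.46  0.49  1.24 -0.45] F [-2.1 -0.4  7.2] T [-0.06  0.45 -1.21] gap 0.0154 gf 62.2
needs (fractions) dx,dy,dz [-0.006 -0.003  0.014]
clock: 6.4
tool_pos: [0.643, 0.0633, 0.2102]
tcp_rot: [-2.086, -2.349, 0.0]
contact_force: [-0.9, 0.8, -0.3]
finger_gap: 0.0428
gripper_force: 0.0
t 6.4 tcp [0.643  0.0633 0.2102] xyaw 96.8 zdown [-0.  0. -1.] q [ 0.32  0.65 -0.83  1.47  0.49  1.24 -0.45] F [-0.9  0.8 -0.3] T [-0.02  0.06 -0.01] gap 0.0428 gf 0.0
needs (fractions) dx,dy,dz [-0.006 -0.001  0.007]
```

View pics/s2.png

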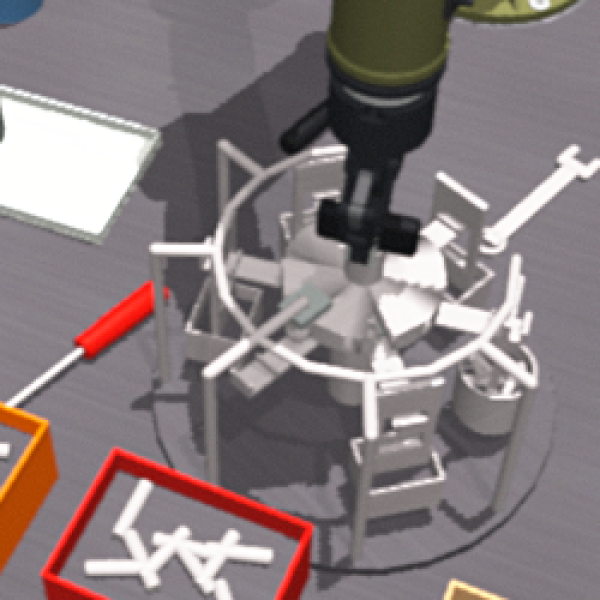

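```bash
python3 -m creep '[{"jaw":0.1,"dx":0,"dy":0,"dz":0,"roll":0},{"jaw":0.1,"dx":0,"dy":0,"dz":0,"roll":0},{"jaw":0.1,"dx":0,"dy":0,"dz":0,"roll":0},{"jaw":0.1,"dx":0,"dy":0,"dz":0,"roll":0},{"jaw":0.1,"dx":0,"dy":0,"dz":0,"roll":0}]' 60
python3 -c "
from h import *
st()"
python3 -m creep '[{"jaw":0.1,"dx":0,"dy":0,"dz":0,"roll":-0.01},{"jaw":0.1,"dx":0,"dy":0,"dz":0,"roll":-0.02},{"jaw":0.1,"dx":0,"dy":0,"dz":0,"roll":-0.03},{"jaw":0.1,"dx":0,"dy":0,"dz":0,"roll":-0.04},{"jaw":0.1,"dx":0,"dy":0,"dz":0,"roll":-0.04},{"jaw":0.1,"dx":0,"dy":0,"dz":0,"roll":-0.04},{"jaw":0.1,"dx":0,"dy":0,"dz":0,"roll":-0.04},{"jaw":0.1,"dx":0,"dy":0,"dz":0,"roll":-0.04},{"jaw":0.1,"dx":0,"dy":0,"dz":0,"roll":-0.04},{"jaw":0.1,"dx":0,"dy":0,"dz":0,"roll":-0.04},{"jaw":0.1,"dx":0,"dy":0,"dz":0,"roll":-0.04},{"jaw":0.1,"dx":0,"dy":0,"dz":0,"roll":-0.04},{"jaw":0.1,"dx":0,"dy":0,"dz":0,"roll":-0.04},{"jaw":0.1,"dx":0,"dy":0,"dz":0,"roll":-0.04},{"jaw":0.1,"dx":0,"dy":0,"dz":0,"roll":-0.04},{"jaw":0.1,"dx":0,"dy":0,"dz":0,"roll":-0.04},{"jaw":0.1,"dx":0,"dy":0,"dz":0,"roll":-0.04},{"jaw":0.1,"dx":0,"dy":0,"dz":0,"roll":-0.03},{"jaw":0.1,"dx":0,"dy":0,"dz":0,"roll":-0.02},{"jaw":0.1,"dx":0,"dy":0,"dz":0,"roll":-0.005}]'
python3 -c "
from h import *
st()"
python3 -m creep '[{"jaw":0.1,"dx":0,"dy":0,"dz":0,"roll":0},{"jaw":0.1,"dx":0,"dy":0,"dz":0,"roll":0},{"jaw":0.1,"dx":0,"dy":0,"dz":0,"roll":0},{"jaw":0.1,"dx":0,"dy":0,"dz":0,"roll":0},{"jaw":0.5,"dx":0,"dy":0,"dz":0,"roll":0},{"jaw":0.5,"dx":0,"dy":0,"dz":0,"roll":0},{"jaw":0.5,"dx":0,"dy":0,"dz":0,"roll":0},{"jaw":0.5,"dx":0,"dy":0,"dz":0,"roll":0},{"jaw":0.5,"dx":0,"dy":0,"dz":-0.05,"roll":0},{"jaw":0.5,"dx":0,"dy":0,"dz":-0.1,"roll":0},{"jaw":0.5,"dx":0,"dy":0,"dz":-0.1,"roll":0},{"jaw":0.5,"dx":0,"dy":0,"dz":-0.05,"roll":0},{"jaw":0.5,"dx":0,"dy":0,"dz":0,"roll":0}]'
python3 -c "
from h import *
st()"
```

```text
clock: 6.87
tool_pos: [0.6436, 0.0633, 0.2104]
tcp_rot: [2.086, 2.348, 0.002]
contact_force: [2.9, -0.7, -0.3]
finger_gap: 0.0151
gripper_force: 60.4
t 6.87 tcp [0.6436 0.0633 0.2104] xyaw 96.78 zdown [ 0.001  0.    -1.   ] q [ 0.32  0.65 -0.83  1.47  0.49  1.24 -0.45] F [ 2.9 -0.7 -0.3] T [ 0.06 -0.48 -0.06] gap 0.0151 gf 60.4
clock: 8.53
tool_pos: [0.6431, 0.063, 0.2105]
tcp_rot: [-0.613, -3.081, -0.001]
contact_force: [0.3, 0.6, 2.0]
finger_gap: 0.015
gripper_force: 71.8
t 8.53 tcp [0.6431 0.063  0.2105] xyaw 157.49 zdown [-0.  0. -1.] q [ 0.43  0.75 -1.1   1.46  0.67  1.34  0.46] F [0.3 0.6 2. ] T [ 0.07  0.01 -1.71] gap 0.015 gf 71.8
clock: 9.62
tool_pos: [0.6439, 0.0647, 0.3044]
tcp_rot: [0.61, 3.077, 0.005]
contact_force: [0.4, 0.7, -0.3]
finger_gap: 0.0429
gripper_force: 0.0
t 9.62 tcp [0.6439 0.0647 0.3044] xyaw 157.57 zdown [ 0.005  0.002 -1.   ] q [ 0.42  0.68 -1.13  1.31  0.6   1.51  0.53] F [ 0.4  0.7 -0.3] T [ 0.01  0.04 -0.03] gap 0.0429 gf 0.0
```

```bash
python3 -m creep '[{"jaw":0.5,"dx":0.08,"dy":0,"dz":0,"roll":0},{"jaw":0.5,"dx":0.1,"dy":0,"dz":0,"roll":0},{"jaw":0.5,"dx":0.1,"dy":0,"dz":0,"roll":0},{"jaw":0.5,"dx":0.11,"dy":0,"dz":0,"roll":0},{"jaw":0.5,"dx":0,"dy":0,"dz":0,"roll":0.07},{"jaw":0.5,"dx":0,"dy":0,"dz":0,"roll":0.07},{"jaw":0.5,"dx":0,"dy":0,"dz":0,"roll":0.07},{"jaw":0.5,"dx":0,"dy":0,"dz":0,"roll":0.07},{"jaw":0.5,"dx":0,"dy":0,"dz":0,"roll":0.07},{"jaw":0.5,"dx":0,"dy":0,"dz":0,"roll":0.07},{"jaw":0.5,"dx":0,"dy":0,"dz":0,"roll":0.07},{"jaw":0.5,"dx":0,"dy":0,"dz":0,"roll":0.07},{"jaw":0.5,"dx":0,"dy":0,"dz":0,"roll":0.07},{"jaw":0.5,"dx":0,"dy":0,"dz":0,"roll":0.07},{"jaw":0.5,"dx":0,"dy":0,"dz":0,"roll":0.07},{"jaw":0.5,"dx":0,"dy":0,"dz":0,"roll":0.07},{"jaw":0.5,"dx":0,"dy":0,"dz":0,"roll":0.07},{"jaw":0.5,"dx":0,"dy":0,"dz":0,"roll":0.09},{"jaw":0.5,"dx":0,"dy":0,"dz":0,"roll":0},{"jaw":0.5,"dx":0,"dy":0,"dz":0,"roll":0}]'
python3 -c "
from h import *
go(.534,.109,.157)
im=manip.get_image('scene'); im2=manip.get_image('top')
a=cv2.resize(im[190:390,290:490,::-1],(400,400),interpolation=3);b=cv2.resize(im2[125:325,155:355,::-1],(400,400),interpolation=3)
cv2.imwrite('pics/s3.png',np.hstack([a,b]))
print(proj('top',(.534,.109,.178)),proj('scene',(.534,.109,.178)),proj('scene',(.6433,.0628,.241)))"
```

```text
clock: 11.28
tool_pos: [0.5346, 0.1079, 0.2998]
tcp_rot: [2.594, 1.773, -0.002]
contact_force: [-0.6, -0.3, -0.4]
finger_gap: 0.0426
gripper_force: 0.0
t 11.28 tcp [0.5346 0.1079 0.2998] xyaw 68.71 zdown [-0.001 -0.001 -1.   ] q [ 0.28  0.4  -0.78  1.59  0.29  1.27 -0.92] F [-0.6 -0.3 -0.4] T [0.04 0.01 0.02] gap 0.0426 gf 0.0
needs (fractions) dx,dy,dz [ 0.003 -0.003  0.476]
[229.33925571 266.54413711] [422.50865117 228.23148724] [384.03829639 237.95274614]
```

View pics/s3.png

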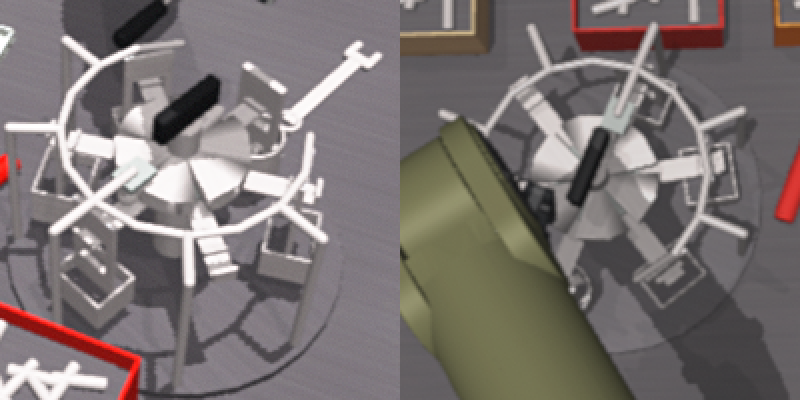

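Run:
```python
from h import *
im=manip.get_image('scene'); im2=manip.get_image('top')
a=cv2.resize(im[205:285,330:450,::-1],(600,400),interpolation=3);b=cv2.resize(im2[165:285,215:275,::-1],(200,400),interpolation=3)
# dark bar segmentation via minAreaRect
for n,i,w in (("scene",im,(220,270,360,405)),("top",im2,(180,235,235,265))):
    g=i.max(2); m=np.zeros_like(g); m[w[0]:w[1],w[2]:w[3]]=(g[w[0]:w[1],w[2]:w[3]]<45)*255
    k,l,s,c=cv2.connectedComponentsWithStats(m); j=1+s[1:,4].argmax(); ys,xs=np.where(l==j)
    r=cv2.boxPoints(cv2.minAreaRect(np.c_[xs,ys].astype(np.float32))); print(n,s[j],r.tolist())
    P=np.array([ray(n,x,y,.238)[:2] for x,y in zip(xs,ys)]); v=np.linalg.svd(P-P.mean(0))[2][0]; print(P.mean(0),np.degrees(np.arctan2(v[1],v[0])))
for ang in (153,157,160,163):
    u=np.array([np.cos(np.radians(ang)),np.sin(np.radians(ang))])*.04; c=np.array([.6433,.0628])
    print(ang,[np.round(proj(n,(*(c+k*u),.241)),1).tolist() for n in ("scene","top") for k in (1,-1)])
cv2.imwrite("pics/s4.png",np.hstack([a,b]))
```

```text
scene [367 228  33  34 471] [[361.731689453125, 252.4146728515625], [394.90240478515625, 225.87808227539062], [403.29266357421875, 236.36587524414062], [370.1219482421875, 262.9024658203125]]
[0.65555784 0.06620877] -16.50031256910383
top [239 192  20  36 237] [[237.8195343017578, 224.8668670654297], [252.3165740966797, 189.65977478027344], [260.3135986328125, 192.9526824951172], [245.8165740966797, 228.15977478027344]]
[0.63701873 0.06300511] 155.5741036870529
153 [[399.9, 227.7], [367.7, 248.5], [238.9, 225.8], [257.1, 189.6]]
157 [[398.8, 226.9], [368.8, 249.4], [240.2, 226.3], [255.8, 189.0]]
160 [[397.9, 226.3], [369.6, 250.0], [241.2, 226.7], [254.8, 188.7]]
163 [[397.0, 225.7], [370.5, 250.6], [242.2, 227.0], [253.8, 188.3]]
```

View pics/s4.png

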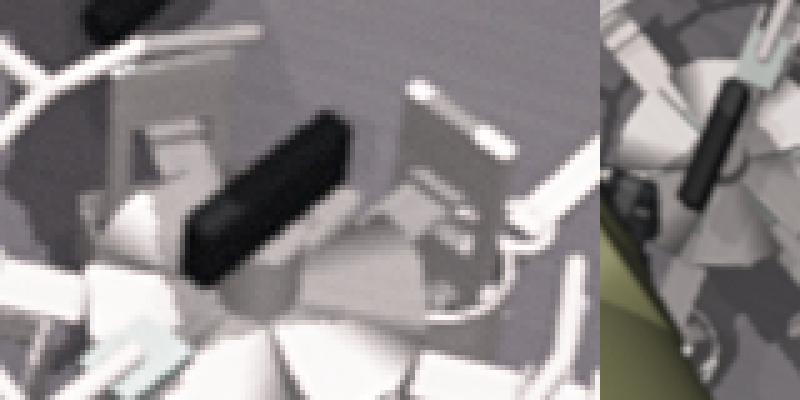

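```bash
python3 -c "
from h import *
a,b=ray('scene',413,222.6,.178),ray('scene',431.4,235,.178);print(a,b,(a+b)/2,np.degrees(np.arctan2(b[1]-a[1],b[0]-a[0])))"
python3 -m creep '[{"jaw":0.5,"dx":0.003,"dy":-0.003,"dz":0.06,"roll":0.017},{"jaw":0.5,"dx":0,"dy":0,"dz":0.09,"roll":0},{"jaw":0.5,"dx":0,"dy":0,"dz":0.09,"roll":0},{"jaw":0.5,"dx":0,"dy":0,"dz":0.09,"roll":0},{"jaw":0.5,"dx":0,"dy":0,"dz":0.06,"roll":0},{"jaw":0.5,"dx":0,"dy":0,"dz":0.04,"roll":0},{"jaw":0.5,"dx":0,"dy":0,"dz":0.03,"roll":0},{"jaw":0.5,"dx":0,"dy":0,"dz":0.01,"roll":0},{"jaw":0.5,"dx":0,"dy":0,"dz":0,"roll":0},{"jaw":0.5,"dx":0,"dy":0,"dz":0,"roll":0}]' 40
python3 -c "
from h import *
go(.534,.109,.157)"
```

```text
[0.5268427  0.08678098 0.178     ] [0.54442507 0.13058607 0.178     ] [0.53563388 0.10868353 0.178     ] 68.13058199517037
clock: 12.32
tool_pos: [0.5348, 0.1093, 0.1599]
tcp_rot: [2.62, 1.733, 0.001]
contact_force: [0.2, -0.5, 0.0]
finger_gap: 0.043
gripper_force: 0.0
t 12.32 tcp [0.5348 0.1093 0.1599] xyaw 66.97 zdown [ 0.001  0.    -1.   ] q [ 0.22  0.52 -0.71  1.81  0.41  0.96 -1.07] F [ 0.2 -0.5  0. ] T [-0.04  0.03  0.03] gap 0.043 gf 0.0
needs (fractions) dx,dy,dz [-0.002 -0.002  0.01 ]
```

```bash
python3 -m creep '[{"jaw":0.4,"dx":0,"dy":0,"dz":0.01,"roll":0},{"jaw":0.3,"dx":0,"dy":0,"dz":0,"roll":0},{"jaw":0.25,"dx":0,"dy":0,"dz":0,"roll":0},{"jaw":0.2,"dx":0,"dy":0,"dz":0,"roll":0},{"jaw":0.15,"dx":0,"dy":0,"dz":0,"roll":0},{"jaw":0.1,"dx":0,"dy":0,"dz":0,"roll":0},{"jaw":0,"dx":0,"dy":0,"dz":0,"roll":0},{"jaw":0,"dx":0,"dy":0,"dz":0,"roll":0},{"jaw":0,"dx":0,"dy":0,"dz":0,"roll":0},{"jaw":0,"dx":0,"dy":0,"dz":0,"roll":0}]' 50
python3 -c "
from h import *
st()"
```

```text
clock: 13.15
tool_pos: [0.5344, 0.1094, 0.1566]
tcp_rot: [-2.62, -1.733, -0.001]
contact_force: [-2.1, 0.8, 6.1]
finger_gap: 0.007
gripper_force: 50.5
t 13.15 tcp [0.5344 0.1094 0.1566] xyaw 66.96 zdown [ 0.  0. -1.] q [ 0.22  0.53 -0.71  1.81  0.41  0.95 -1.07] F [-2.1  0.8  6.1] T [ 0.16  0.42 -0.09] gap 0.007 gf 50.5
```

```bash
python3 -m creep '[{"jaw":0,"dx":0,"dy":0,"dz":-0.005,"roll":0},{"jaw":0,"dx":0,"dy":0,"dz":-0.01,"roll":0},{"jaw":0,"dx":0,"dy":0,"dz":-0.01,"roll":0},{"jaw":0,"dx":0,"dy":0,"dz":-0.01,"roll":0},{"jaw":0,"dx":0,"dy":0,"dz":-0.01,"roll":0},{"jaw":0,"dx":0,"dy":0,"dz":-0.01,"roll":0},{"jaw":0,"dx":0,"dy":0,"dz":-0.01,"roll":0},{"jaw":0,"dx":0,"dy":0,"dz":-0.005,"roll":0},{"jaw":0,"dx":0,"dy":0,"dz":0,"roll":0},{"jaw":0,"dx":0,"dy":0,"dz":0,"roll":0},{"jaw":0,"dx":0,"dy":0,"dz":0,"roll":0}]' 50
python3 -c "
from h import *
s,M,y=st(); print(M[:,1])
im=manip.get_image('scene'); cv2.imwrite('pics/s5.png',cv2.resize(im[190:310,350:490,::-1],(700,600),interpolation=3))"
```

```text
clock: 14.07
tool_pos: [0.5343, 0.109, 0.1772]
tcp_rot: [-2.62, -1.733, 0.0]
contact_force: [-0.2, -0.1, -2.5]
finger_gap: 0.007
gripper_force: 49.5
t 14.07 tcp [0.5343 0.109  0.1772] xyaw 66.95 zdown [-0. -0. -1.] q [ 0.23  0.51 -0.72  1.79  0.39  1.   -1.05] F [-0.2 -0.1 -2.5] T [-0.03 -0.05  0.  ] gap 0.007 gf 49.5
[ 9.20183462e-01 -3.91487365e-01 -1.96516692e-04]
```

View pics/s5.png

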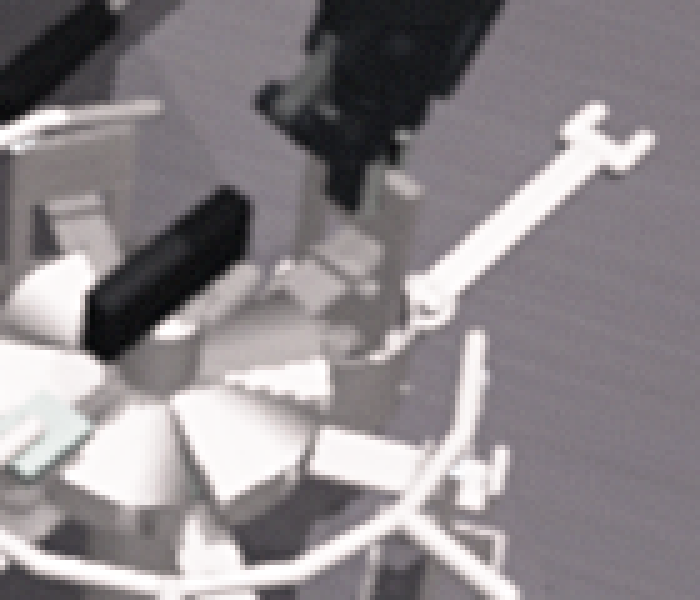

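```bash
python3 -m creep '[{"jaw":0,"dx":0,"dy":-0.005,"dz":0,"roll":0},{"jaw":0,"dx":0,"dy":-0.01,"dz":0,"roll":0},{"jaw":0,"dx":0,"dy":-0.015,"dz":0,"roll":0},{"jaw":0,"dx":0,"dy":-0.02,"dz":0,"roll":0},{"jaw":0,"dx":0,"dy":-0.02,"dz":0,"roll":0},{"jaw":0,"dx":0,"dy":-0.02,"dz":0,"roll":0},{"jaw":0,"dx":0,"dy":-0.02,"dz":0,"roll":0},{"jaw":0,"dx":0,"dy":-0.02,"dz":0,"roll":0},{"jaw":0,"dx":0,"dy":-0.02,"dz":0,"roll":0},{"jaw":0,"dx":0,"dy":-0.02,"dz":0,"roll":0},{"jaw":0,"dx":0,"dy":-0.02,"dz":0,"roll":0},{"jaw":0,"dx":0,"dy":-0.02,"dz":0,"roll":0},{"jaw":0,"dx":0,"dy":-0.015,"dz":0,"roll":0},{"jaw":0,"dx":0,"dy":-0.01,"dz":0,"roll":0},{"jaw":0,"dx":0,"dy":0,"dz":0,"roll":0}]'
python3 -c "
from h import *
go(.45,.1,.23)"
```

```text
clock: 15.37
tool_pos: [0.469, 0.137, 0.1774]
tcp_rot: [2.62, 1.734, -0.0]
contact_force: [-0.5, 0.5, -2.1]
finger_gap: 0.0064
gripper_force: 49.5
t 15.37 tcp [0.469  0.137  0.1774] xyaw 66.99 zdown [-0. -0. -1.] q [ 0.19  0.42 -0.75  1.93  0.36  0.93 -1.13] F [-0.5  0.5 -2.1] T [-0.01  0.04  0.01] gap 0.0064 gf 49.5
needs (fractions) dx,dy,dz [-0.138 -0.01  -0.175]
```

```bash
python3 -m creep '[{"jaw":0,"dx":0,"dy":0,"dz":-0.01,"roll":0},{"jaw":0,"dx":0,"dy":0,"dz":-0.02,"roll":0},{"jaw":0,"dx":0,"dy":0,"dz":-0.03,"roll":0},{"jaw":0,"dx":0,"dy":0,"dz":-0.03,"roll":0},{"jaw":0,"dx":0,"dy":0,"dz":-0.03,"roll":0},{"jaw":0,"dx":0,"dy":0,"dz":-0.03,"roll":0},{"jaw":0,"dx":0,"dy":0,"dz":-0.02,"roll":0},{"jaw":0,"dx":-0.01,"dy":0.003,"dz":-0.01,"roll":0},{"jaw":0,"dx":-0.02,"dy":0.006,"dz":0,"roll":0},{"jaw":0,"dx":-0.03,"dy":0.009,"dz":0,"roll":0},{"jaw":0,"dx":-0.04,"dy":0.011,"dz":0,"roll":0},{"jaw":0,"dx":-0.05,"dy":0.014,"dz":0,"roll":0},{"jaw":0,"dx":-0.05,"dy":0.014,"dz":0,"roll":0},{"jaw":0,"dx":-0.05,"dy":0.014,"dz":0,"roll":0},{"jaw":0,"dx":-0.05,"dy":0.014,"dz":0,"roll":0},{"jaw":0,"dx":-0.05,"dy":0.014,"dz":0,"roll":0},{"jaw":0,"dx":-0.05,"dy":0.014,"dz":0,"roll":0},{"jaw":0,"dx":-0.05,"dy":0.014,"dz":0,"roll":0},{"jaw":0,"dx":-0.05,"dy":0.014,"dz":0,"roll":0},{"jaw":0,"dx":-0.05,"dy":0.014,"dz":0,"roll":0}]'
python3 -m creep '[{"jaw":0,"dx":-0.05,"dy":0.014,"dz":0,"roll":0},{"jaw":0,"dx":-0.05,"dy":0.014,"dz":0,"roll":0},{"jaw":0,"dx":-0.05,"dy":0.014,"dz":0,"roll":0},{"jaw":0,"dx":-0.04,"dy":0.025,"dz":0,"roll":0},{"jaw":0,"dx":-0.04,"dy":0.03,"dz":0,"roll":0},{"jaw":0,"dx":-0.04,"dy":0.035,"dz":0,"roll":0},{"jaw":0,"dx":-0.04,"dy":0.04,"dz":0,"roll":0},{"jaw":0,"dx":-0.04,"dy":0.04,"dz":0,"roll":0},{"jaw":0,"dx":-0.04,"dy":0.04,"dz":0,"roll":0},{"jaw":0,"dx":-0.04,"dy":0.04,"dz":0,"roll":0},{"jaw":0,"dx":-0.04,"dy":0.04,"dz":0,"roll":0},{"jaw":0,"dx":-0.04,"dy":0.04,"dz":0,"roll":0},{"jaw":0,"dx":-0.03,"dy":0.03,"dz":0,"roll":0},{"jaw":0,"dx":-0.02,"dy":0.02,"dz":0,"roll":0},{"jaw":0,"dx":-0.01,"dy":0.01,"dz":0,"roll":0},{"jaw":0,"dx":0,"dy":0,"dz":0,"roll":0}]'
python3 -c "
from h import *
go(.51,-.282,.127)"
```

```text
clock: 17.03
tool_pos: [0.4468, -0.0352, 0.2307]
tcp_rot: [-2.621, -1.731, 0.002]
contact_force: [-0.3, -0.5, -2.3]
finger_gap: 0.0071
gripper_force: 49.5
clock: 18.37
tool_pos: [0.5002, -0.2421, 0.2309]
tcp_rot: [-2.621, -1.731, -0.0]
contact_force: [-0.1, -0.9, -2.3]
finger_gap: 0.0069
gripper_force: 49.5
t 18.37 tcp [ 0.5002 -0.2421  0.2309] xyaw 66.9 zdown [-0.  0. -1.] q [ 0.86  0.45 -0.68  1.68  0.31  1.12 -0.32] F [-0.1 -0.9 -2.3] T [ 0.   -0.    0.04] gap 0.0069 gf 49.5
needs (fractions) dx,dy,dz [-0.11   0.082  0.346]
```

```bash
python3 -m creep '[{"jaw":0,"dx":-0.01,"dy":0.01,"dz":0,"roll":0},{"jaw":0,"dx":-0.03,"dy":0.02,"dz":0,"roll":0},{"jaw":0,"dx":-0.03,"dy":0.022,"dz":0,"roll":0},{"jaw":0,"dx":-0.03,"dy":0.02,"dz":0,"roll":0},{"jaw":0,"dx":-0.01,"dy":0.01,"dz":0.01,"roll":0},{"jaw":0,"dx":0,"dy":0,"dz":0.02,"roll":0},{"jaw":0,"dx":0,"dy":0,"dz":0.03,"roll":0},{"jaw":0,"dx":0,"dy":0,"dz":0.04,"roll":0},{"jaw":0,"dx":0,"dy":0,"dz":0.04,"roll":0},{"jaw":0,"dx":0,"dy":0,"dz":0.04,"roll":0},{"jaw":0,"dx":0,"dy":0,"dz":0.04,"roll":0},{"jaw":0,"dx":0,"dy":0,"dz":0.04,"roll":0},{"jaw":0,"dx":0,"dy":0,"dz":0.03,"roll":0},{"jaw":0,"dx":0,"dy":0,"dz":0.02,"roll":0},{"jaw":0,"dx":0,"dy":0,"dz":0.01,"roll":0},{"jaw":0,"dx":0,"dy":0,"dz":0.01,"roll":0},{"jaw":0,"dx":0,"dy":0,"dz":0,"roll":0},{"jaw":0,"dx":0,"dy":0,"dz":0,"roll":0}]'
python3 -c "
from h import *
go(.51,-.282,.1246)
im=manip.get_image('scene'); cv2.imwrite('pics/s6.png',cv2.resize(im[130:280,160:330,::-1],(680,600),interpolation=3))"
```

```text
clock: 19.87
tool_pos: [0.51, -0.2814, 0.1326]
tcp_rot: [2.62, 1.733, 0.001]
contact_force: [0.7, -1.4, -2.0]
finger_gap: 0.0069
gripper_force: 49.5
t 19.87 tcp [ 0.51   -0.2814  0.1326] xyaw 66.95 zdown [ 0. -0. -1.] q [ 0.85  0.59 -0.62  1.75  0.41  0.94 -0.34] F [ 0.7 -1.4 -2. ] T [-0.   -0.02  0.02] gap 0.0069 gf 49.5
needs (fractions) dx,dy,dz [-0.002  0.001  0.027]
```

View pics/s6.png

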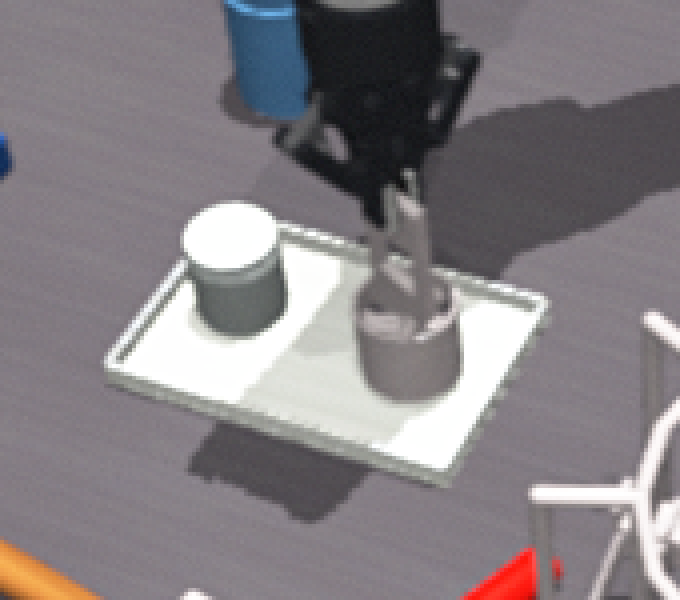

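```bash
python3 -m creep '[{"jaw":0,"dx":0,"dy":0,"dz":0.004,"roll":0},{"jaw":0,"dx":0,"dy":0,"dz":0.004,"roll":0},{"jaw":0,"dx":0,"dy":0,"dz":0.004,"roll":0},{"jaw":0,"dx":0,"dy":0,"dz":0.003,"roll":0},{"jaw":0,"dx":0,"dy":0,"dz":0.003,"roll":0},{"jaw":0,"dx":0,"dy":0,"dz":0,"roll":0}]'
python3 -m creep '[{"jaw":0,"dx":0,"dy":0,"dz":0.002,"roll":0},{"jaw":0,"dx":0,"dy":0,"dz":0.002,"roll":0},{"jaw":0,"dx":0,"dy":0,"dz":0,"roll":0},{"jaw":0,"dx":0,"dy":0,"dz":0,"roll":0}]'
python3 -m creep '[{"jaw":0,"dx":0,"dy":0,"dz":0.002,"roll":0},{"jaw":0,"dx":0,"dy":0,"dz":0.002,"roll":0},{"jaw":0,"dx":0,"dy":0,"dz":0,"roll":0},{"jaw":0,"dx":0,"dy":0,"dz":0,"roll":0}]'
```

```text
clock: 20.42
tool_pos: [0.5097, -0.2814, 0.1267]
tcp_rot: [-2.62, -1.733, 0.0]
contact_force: [0.4, -0.2, -2.4]
finger_gap: 0.0068
gripper_force: 49.5
clock: 20.75
tool_pos: [0.5097, -0.2814, 0.1256]
tcp_rot: [-2.62, -1.733, 0.0]
contact_force: [-0.1, -0.2, -2.7]
finger_gap: 0.0069
gripper_force: 49.5
clock: 21.08
tool_pos: [0.5099, -0.2814, 0.1247]
tcp_rot: [2.62, 1.733, 0.0]
contact_force: [-0.2, 0.6, 0.8]
finger_gap: 0.007
gripper_force: 49.9
```

```bash
python3 -m creep '[{"jaw":0,"dx":0,"dy":0,"dz":0,"roll":0},{"jaw":0.12,"dx":0,"dy":0,"dz":0,"roll":0},{"jaw":0.2,"dx":0,"dy":0,"dz":0,"roll":0},{"jaw":0.3,"dx":0,"dy":0,"dz":0,"roll":0},{"jaw":0.4,"dx":0,"dy":0,"dz":0,"roll":0},{"jaw":0.5,"dx":0,"dy":0,"dz":0,"roll":0},{"jaw":0.5,"dx":0,"dy":0,"dz":0,"roll":0},{"jaw":0.5,"dx":0,"dy":0,"dz":0,"roll":0},{"jaw":0.5,"dx":0,"dy":0,"dz":-0.02,"roll":0},{"jaw":0.5,"dx":0,"dy":0,"dz":-0.05,"roll":0},{"jaw":0.5,"dx":0,"dy":0,"dz":-0.08,"roll":0},{"jaw":0.5,"dx":0,"dy":0,"dz":-0.1,"roll":0},{"jaw":0.5,"dx":0,"dy":0,"dz":-0.1,"roll":0},{"jaw":0.5,"dx":0,"dy":0,"dz":-0.1,"roll":0},{"jaw":0.5,"dx":-0.1,"dy":-0.1,"dz":0,"roll":0},{"jaw":0.5,"dx":-0.1,"dy":-0.1,"dz":0,"roll":0},{"jaw":0.5,"dx":-0.1,"dy":-0.1,"dz":0,"roll":0},{"jaw":0.5,"dx":0,"dy":0,"dz":0,"roll":0},{"jaw":0.5,"dx":0,"dy":0,"dz":0,"roll":0}]'
python3 - <<'E'
from h import *
st()
im=manip.get_image('scene'); im2=manip.get_image('top')
ref=cv2.imread('pics/scene0.png')[:,:,::-1]
# tin unchanged, bar pose, pot position
u,v=np.round(proj('scene',(.5016,-.3998,.04))).astype(int); print("tin diff",np.abs(im[v-20:v+15,u-14:u+14].astype(int)-ref[v-20:v+15,u-14:u+14]).mean())
for n,i,w in (("scene",im,(220,270,360,405)),("top",im2,(180,235,235,265))):
    g=i.max(2); m=np.zeros_like(g); m[w[0]:w[1],w[2]:w[3]]=(g[w[0]:w[1],w[2]:w[3]]<45)*255
    k,l,s,c=cv2.connectedComponentsWithStats(m); j=1+s[1:,4].argmax(); ys,xs=np.where(l==j)
    P=np.array([ray(n,x,y,.238)[:2] for x,y in zip(xs,ys)]); q=np.linalg.svd(P-P.mean(0))[2][0]; print(n,P.mean(0),np.degrees(np.arctan2(q[1],q[0])))
# pot: difference from reference in tray's +y half
for n,i,f in (("scene",im,"scene0"),("top",im2,"top0")):
    r=cv2.imread(f'pics/{f}.png')[:,:,::-1]; d=(np.abs(i.astype(int)-r).max(2)>60).astype(np.uint8)*255
    cu,cv_=np.round(proj(n,(.51,-.282,.06))).astype(int); m=np.zeros_like(d); m[cv_-45:cv_+35,cu-35:cu+35]=d[cv_-45:cv_+35,cu-35:cu+35]
    k,l,s,c=cv2.connectedComponentsWithStats(m); j=1+s[1:,4].argmax()
    print(n,s[j],c[j],"pred base/rim/top",[np.round(proj(n,(.51,-.282,z)),1).tolist() for z in (.003,.058,.146)])
E
```

```text
clock: 22.67
tool_pos: [0.3914, -0.3299, 0.2601]
tcp_rot: [2.625, 1.725, -0.002]
contact_force: [1.8, 0.8, 0.4]
finger_gap: 0.0427
gripper_force: 0.0
t 22.67 tcp [ 0.3914 -0.3299  0.2601] xyaw 66.64 zdown [-0.001 -0.001 -1.   ] q [ 1.14  0.36 -0.69  1.74  0.25  1.13 -0.03] F [1.8 0.8 0.4] T [-0.02 -0.06  0.02] gap 0.0427 gf 0.0
tin diff 18.068367346938775
scene [0.66242631 0.06670602] -21.69938022284305
top [0.63778886 0.05745627] 156.51794652662235
scene [248 196  28  37 726] [261.72176309 215.75895317] pred base/rim/top [[263.5, 222.9], [261.4, 207.2], [257.8, 179.8]]
top [396 264  33  29 536] [410.29291045 278.26492537] pred base/rim/top [[409.4, 279.4], [413.0, 277.7], [419.3, 274.8]]
```

```bash
python3 -c "
from station import manip
print(manip.job_done())"
```

```text
the job is handed in; nothing more can be done
None
```

I turned the carousel two clicks to bring the pot's hook to the gap, unhooked the pot there and stood it in the empty end of the tray, then handed the job in at about 23 s. After release the crossbar measured 156.5°, against about 157° for the gap. I could only check the final scene by numbers because my ten picture views were used. The tin showed some image difference, which I put down to the arm or its shadow, not movement.

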